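Nest a brake cup on the reel axle and hold the clip spread at its groove

ROBOT

A 6-joint arm with a two-finger parallel gripper is mounted at the origin on the work surface. World frame = base frame: x ahead of the robot, y to its left, z up, the work surface at z = 0. Lengths are in m, angles in degrees, forces in N, time in s.
With the tool pointing down it reaches from about 0.3 to 0.875 m from the base axis. Payload 4.2 kg.
Tool frame: the origin (TCP) lies on the mounting face of the last link; the fingertips stand 173 mm ahead of it and the grasp point (between the pads) lies r.pinch_z ahead of it (r.pinch_z is the distance from the TCP to the grasp point, in m); z points along the fingers, y is the line along which they close (so a half turn about z gives the same grasp; the last joint's range is limited). The gripper opens to 85 mm and grips with 20 to 120 N. Pads are 22 mm wide; open, the fingers measure 114 mm over their backs; the gripper's body (76 mm by 85 mm) begins 54 mm behind the grasp point. The pads swing forward as they close: fully open they stand 13 mm farther back than shut.
Start: joints at [75.516, 18.312, 89.639, -0, 72.044, -1.146], TCP at [0.133, 0.559, 0.405] pointing down, gripper open.
Joint ranges: [-177.97, 177.97], [-48.28, 115.42], [12.27, 149.76], [-77.06, 257.06], [2.81, 150.46], [-146.56, 146.56]. Speed limits (degrees/s): [147.25, 147.25, 180, 180, 180, 180].

INTERFACE

Orientations are given as [roll, pitch, yaw] about the fixed x, y, z axes, in that order (R = Rz(yaw) Ry(pitch) Rx(roll)).
In Python, from cell import r gives the robot as it stands.
- The arm moves only by the tool drive_tool, never from a script. Its argument "targets" is a list of rows, each a list of 5 numbers: the finger opening in m, from 0 to 0.0854, then the shift along the world's x, y, z in m, then the turn about the world's z in degrees. In form: [[grip, x, y, z, spin], ...]. A call has 1 to 20 rows; each row shifts and turns the commanded pose from where the row before left it; what a row does not reach is not made up. A row lasts 1/8 s, in which the tool goes at most 62.5 mm and 10.7 degrees, less where a joint would pass 70% of its speed; a pose out of reach is approached as far as the arm can. A call with a gripper value outside its range is refused whole. The fingers move at their own pace and stop on an object; "squeeze" is the grip in N (left out, the last holds). Time passes only in rows, so rows that do not move let the fingers close. It gives the time, the measured TCP pose, the force, the opening and the grip force at its end, in the units of the state.
- r.read_state(): the state, without advancing time (a new reading comes with each control period).
- r.camera(name): name is "side" or "top"; returns (picture, depth): 384x512x3 uint8, blue, green, red; 384x512 float32, m along the optical axis (not along the pixel's ray), 0 where there is no reading.
- r.camera_params(name): a dict with "camera_matrix" (3x3 intrinsics, pixels), "rvec" (rotation vector, rad) and "tvec" (3), from world to camera coordinates, as OpenCV has them. Camera axes: x right, y down, z forward; pixel columns grow to the right and rows downward; lengths in m; the calibration is good to about 2 mm. A picture is of the moment at which its call begins. camera_params takes no time and is no camera call.
- r.close_job(): hands the job in; it is judged then, once.
Trained networks look in the newest picture that a camera, given by its name, has taken for a name from the list of things; names that differ only in an ending like _2 or _b are one class to them, and where a whole thing is asked for, a point or a joint stands for the part that bears it (a point fixed in the world has none). Each returns a list of dicts, best first, with "conf" (0 to 1); they miss things now and then, are a little off and sometimes report something else, mostly with a low value. They report only what shows in the picture. A call takes as long as a camera call. They do not tell look-alikes from the thing itself.
- r.regions_of(camera, label): "mask" (384x512 bool, what is visible of it) and "uv" ([column, row] in pixels, amid what is visible of it).
- r.mark_of(camera, label): "uv" ([column, row] in pixels: a listed point, or the origin of a listed thing).
The state is a dict: "clock": time; "qpos": joint angles; "qd": joint speeds; "joint_torque": joint torques, N m; "eef_pos": TCP position; "orientation": TCP orientation; "ft_force": force on the tool from outside, world axes, zero at the start; "ft_torque": the same for the moment, N m; "finger_gap": finger opening in m; "finger_force": force on a finger pad.
Only numpy, scipy, OpenCV 4.12 (cv2) and the standard library are available. Lean on these libraries where they do the work, as an engineer would, in place of code of your own. Each camera call takes 0.05 s, during which the arm holds its last target. There are 200 camera calls.

TASK

Put the loose bell-shaped cup, mouth down, over the axle so that it nests fully down on the equal cup already there, and let go of it. Then take the circlip pliers off their rest, squeeze the handles fully to spread the clip on their tips, and bring the clip level over the axle's top and gently down around the axle to the groove, without pressing it on the axle or leaning it on the cup. Finish while holding the pliers squeezed there, the clip still spread and around the groove; leave everything else on the bench alone.

Things in the scene. Friction and masses are not known exactly. Their poses are not given: they have to be found in the camera images.
- axle_stand: Fixed upright steel axle stub on a square plate (100 x 100 x 8 mm). Origin on the axle's centreline at the plate's underside (bench level), z up. Axle 28 mm across, its top 84 mm above the bench with a 4 mm chamfer; the groove (23 mm across, 10 mm wide) runs from 64 to 74 mm above the bench.
- groove (a point): Centre of the groove on the axle's centreline, 69 mm above the bench; its lower edge is level with the crown of the nested second cup.
- fitted_cup_center (a point): The cup already on the axle, standing mouth down on the plate: same shape as the loose cup. Point on its centreline half-way up (20 mm above its mouth rim), z up.
- loose_cup_center (a point): Loose aluminium cup (about 90 g), mouth down on the bench: cone 40 mm high, 64 mm across at the mouth below, 50 mm at the flat crown on top, wall 2 mm; 32 mm hole through the crown, whose boss is 16 mm thick. Point on its centreline half-way up (20 mm below the crown), z up. Nested, it stands 16 mm higher than the fitted cup: this point 44 mm, its crown 64 mm above the bench.
- handles (a point): Squeeze point of the circlip pliers: midway between the two handles, half-way up them, 60 mm behind the pivot; x forward to the clip, y left, z up. It starts 37 mm above the bench. Handles: black bars 14 mm high, 8 mm thick, 78 mm long, splayed to the rear, here 62 mm over their outsides; fully squeezed they are parallel, 36 mm over their outsides. Springs resist with up to 10 N a handle.
- clip_center (a point): Centre of the spread clip: 132 mm ahead of point handles along x, 14 mm below it, on the mid-line; fixed to the pliers' pivot, same axes. The clip is an open ring of 4 mm round steel wire hooked on the pliers' tips; this point is half-way up the wire. Relaxed it is 25 mm wide inside and does not pass the axle; fully spread it clears a 36 mm round about this point.
- jaw_left (a joint): How far the pliers are squeezed: turn of each handle in rad (both turn alike), 0 relaxed to 0.22 at the built-in stop (which yields a little, to 0.24), where the clip is fully spread. The springs shut it again when let go. Spread counts from 0.16.
- pliers: The circlip pliers, 0.15 kg, lying flat on the rest: origin at the pivot, level with the underside of the handles, x forward to the clip, z up. Squeezed between level fingers they creep 3 mm forward (along x) while the handles swing in. The handles are free to grasp from 20 to 80 mm behind the pivot.
- rest: Low rest that carries the pliers, fixed: origin under the pliers' pivot at bench level, x along the pliers. Base 150 x 60 x 8 mm, from 120 mm behind the pivot to 30 mm ahead; two blocks reach 30 mm above the bench, one under the pivot (30 x 44 mm), one 20 x 100 mm centred 94 mm behind it.
- loose_cup: The loose cup: origin at the centre of its mouth rim.
- tape_roll: Bystander: tape roll, to be left where it is. Origin at its underside.
- driver: Bystander: screwdriver, to be left where it is. Origin at its underside.
- flux_jar: Bystander: small jar, to be left where it is. Origin at its underside.
- meter: Bystander: hand-held meter, to be left where it is. Origin at its underside.
- board: Bystander: circuit board, to be left where it is. Origin at its underside.
- parts_tray: Bystander: divided parts tray, to be left where it is. Origin at its underside.
- spare_dish: Bystander: steel dish, to be left where it is. Origin at its underside.
Not all that is in view belongs to the job. Leave any yellow look-alike of the pliers alone. What is shaped like the loose_cup but purple or yellow is not meant.

How it is judged:
By the outcome, as a careful person would: the job done as asked, in the order asked, and still so for the second after the job is handed in, while the arm keeps its last pose, push and grip.
It also fails if it takes over 54 s, if anything falls off the work surface, if the arm or the gripper's body presses on something with over 40 N, if the wrist force passes 120 N, or if a joint passes its speed limit or range.

## Working session

There is one attempt and no reset: what is moved stays moved. The work goes in short steps, Python scripts to look and compute and a tool call to move; the robot and the scene stay as the last step left them, time stands still between calls to the robot, and variables do not carry over. Pictures are saved under pics/ and viewed, at most 10 in all, crops included, and the job is handed in when it is done.

Besides the shell and the picture viewer there is one more tool, called after ">>>" as name([rows], argument=value, ...), one row to a line, values as JSON. drive_tool: Moves the arm, as the interface text tells. Its arguments: {"type":"object","properties":{"targets":{"type":"array"},"squeeze":{"type":"number"}},"required":["targets"]}

```bash
mkdir -p pics; ls
cat > h.py <<'E'
import numpy as np, cv2
from cell import r
def P(c):
    p=r.camera_params(c);K=np.array(p["camera_matrix"],float);R=cv2.Rodrigues(np.array(p["rvec"],float))[0];t=np.array(p["tvec"],float).ravel();return K,R,t
def ray(c,uv):
    K,R,t=P(c);d=R.T@(np.linalg.inv(K)@np.array([uv[0],uv[1],1.]));return -R.T@t,d
def atz(c,uv,z):
    o,d=ray(c,uv);return o+d*(z-o[2])/d[2]
def proj(c,X):
    K,R,t=P(c);x=K@(R@np.array(X,float)+t);return x[:2]/x[2]
def cloud(c,D):
    K,R,t=P(c);h,w=D.shape;u,v=np.meshgrid(np.arange(w),np.arange(h))
    p=np.stack([(u-K[0,2])/K[0,0]*D,(v-K[1,2])/K[1,1]*D,D],-1);return (p-t)@R
E
python3 - <<'E'
from h import *
np.set_printoptions(precision=4,suppress=True)
print(r.pinch_z)
ims=[]
for c in("top","side"):
    im,D=r.camera(c);ims.append(im);np.save(c+"D.npy",D);cv2.imwrite(c+".png",im)
    o,d=ray(c,(256,192));print(c,o,d)
    for l in["axle_stand","groove","fitted_cup_center","loose_cup_center","handles","clip_center","pliers","rest","loose_cup"]:
        print(l,[(np.round(x["uv"]),round(x["conf"],2)) for x in r.mark_of(c,l)[:4]])
cv2.imwrite("pics/a.png",cv2.resize(ims[0],(800,600)));cv2.imwrite("pics/b.png",cv2.resize(ims[1],(800,600)))
E
```

```text
pics
0.1547
top [ 0.3124 -0.0015  1.4914] [ 0.1162 -0.0011 -0.9933]
axle_stand [(array([206., 172.]), 0.62)]
groove [(array([202., 171.]), 0.97)]
fitted_cup_center [(array([204., 175.]), 0.46), (array([319., 155.]), 0.24)]
loose_cup_center [(array([247., 158.]), 0.75), (array([288., 175.]), 0.61), (array([260., 184.]), 0.55)]
handles [(array([324., 170.]), 0.69), (array([354., 263.]), 0.66)]
clip_center [(array([324., 277.]), 0.64), (array([312., 136.]), 0.61)]
pliers [(array([315., 156.]), 0.83), (array([365., 214.]), 0.65), (array([338., 271.]), 0.52)]
rest [(array([319., 154.]), 0.57)]
loose_cup [(array([262., 191.]), 0.7), (array([244., 160.]), 0.63), (array([284., 176.]), 0.61)]
side [0.424  1.0443 0.95  ] [ 0.0412 -0.7696 -0.6372]
axle_stand [(array([227., 255.]), 0.59)]
groove [(array([229., 240.]), 0.81), (array([244., 209.]), 0.69)]
fitted_cup_center [(array([225., 246.]), 0.7)]
loose_cup_center [(array([248., 200.]), 0.89), (array([209., 212.]), 0.75), (array([240., 182.]), 0.57)]
handles [(array([240., 153.]), 0.84), (array([335., 149.]), 0.76)]
clip_center [(array([353., 170.]), 0.67), (array([204., 160.]), 0.65)]
pliers [(array([342., 158.]), 0.78), (array([224., 159.]), 0.64)]
rest [(array([221., 163.]), 0.67)]
loose_cup [(array([213., 217.]), 0.82), (array([238., 189.]), 0.72)]
```

View pics/a.png

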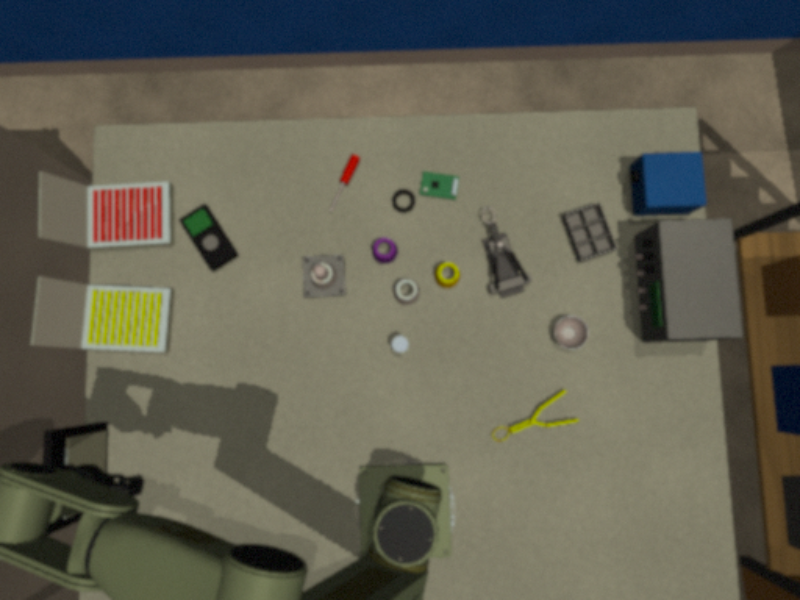

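View pics/b.png

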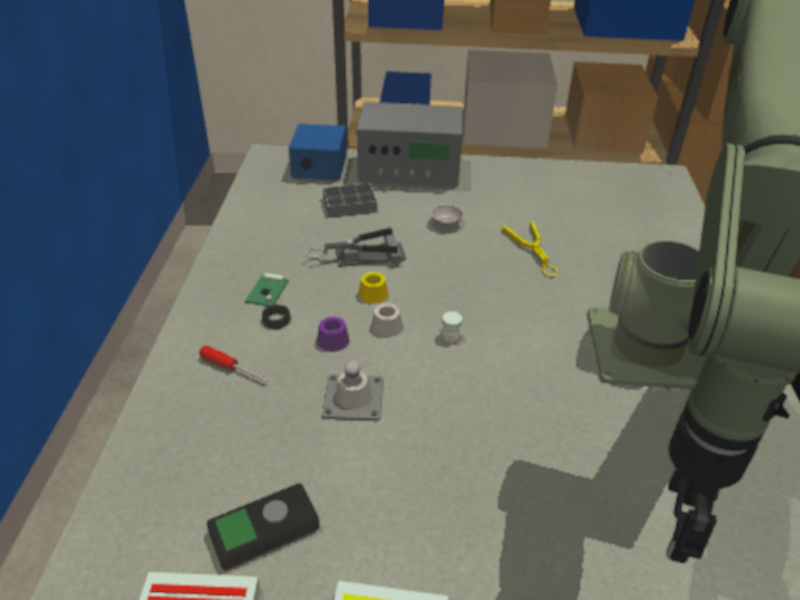

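Top view (800 px scale): grey loose cup (405,290), purple look-alike (384,249), yellow look-alike (447,274), axle with fitted cup (322,272); dark pliers on rest (505,260) with clip at (485,213), yellow look-alike pliers (540,420). Side view: grey cup (386,319), purple (333,333), yellow (373,287), axle (352,385), dark pliers (365,248), yellow pliers (535,245). I choose the grey cup and the dark pliers on the rest.

```bash
cat > m.py <<'E'
from h import *
np.set_printoptions(precision=4,suppress=True)
a=np.linspace(0,2*np.pi,72)[:-1]
def ring(rad,z): return np.stack([rad*np.cos(a),rad*np.sin(a),0*a+z],1)
MC=np.vstack([ring(.032,0),ring(.025,.04)])
def hullc(c,M,xy):
    p=np.array([proj(c,m+np.array([xy[0],xy[1],0])) for m in M]).astype(np.float32)
    m=cv2.moments(cv2.convexHull(p));return np.array([m["m10"],m["m01"]])/m["m00"]
from scipy.optimize import least_squares
def fitmask(c,mask,M,x0):
    v,u=np.nonzero(mask);t=np.array([u.mean(),v.mean()])
    return least_squares(lambda x:hullc(c,M,x)-t,x0,diff_step=1e-3).x
def near(c,l,uv,f,tol=15):
    return [x for x in f(c,l) if np.hypot(*(np.array(x["uv"])-uv))<tol]
E
python3 - <<'E'
from m import *
U={"top":dict(cup=(259,186),axle=(206,174),pl=(322,165)),"side":dict(cup=(247,204),axle=(226,248),pl=(233,158))}
est={}
for k in range(3):
  for c in("top","side"):
    r.camera(c)
    def put(l,n,z,tol=18):
        for x in near(c,l,U[c][n],r.mark_of,tol)[:1]: est.setdefault((l,c),[]).append(atz(c,x["uv"],z)[:2])
    put("loose_cup_center","cup",.02);put("loose_cup","cup",0)
    put("axle_stand","axle",0);put("groove","axle",.069);put("fitted_cup_center","axle",.028)
    put("handles","pl",.037,35);put("clip_center","pl",.023,45);put("pliers","pl",.03,35);put("rest","pl",0,35)
    for l,n in(("loose_cup","cup"),("axle_stand","axle"),("pliers","pl")):
        for x in near(c,l,U[c][n],r.regions_of,25)[:1]:
            if k==0: np.save(f"mask_{l}_{c}.npy",x["mask"]);print(l,c,x["mask"].sum())
            if n=="cup": est.setdefault(("cupmask",c),[]).append(fitmask(c,x["mask"],MC,atz(c,x["uv"],.02)[:2]))
for q in sorted(est): print(q,np.mean(est[q],0),np.std(est[q],0),len(est[q]))
t=cv2.imread("top.png");s=cv2.imread("side.png")
A=cv2.resize(t[110:220,170:360],(798,462)[:2],interpolation=cv2.INTER_CUBIC)
B=cv2.resize(s[130:275,170:340],(703,600),interpolation=cv2.INTER_CUBIC)
cv2.imwrite("pics/c.png",A);cv2.imwrite("pics/d.png",B)
E
```

```text
loose_cup top 78
axle_stand top 509
pliers top 175
loose_cup side 330
axle_stand side 745
pliers side 412
('axle_stand', 'side') [0.544  0.1758] [0.0017 0.0007] 2
('axle_stand', 'top') [0.5682 0.1807] [0.0036 0.0006] 3
('clip_center', 'side') [ 0.6817 -0.2321] [0.003 0.005] 3
('clip_center', 'top') [ 0.6847 -0.2225] [0.0034 0.007 ] 3
('cupmask', 'side') [ 0.5057 -0.0212] [0.0005 0.0005] 3
('cupmask', 'top') [ 0.5186 -0.0493] [0.0185 0.0451] 3
('fitted_cup_center', 'side') [0.5502 0.1772] [0.0032 0.0018] 3
('fitted_cup_center', 'top') [0.5554 0.18  ] [0.0056 0.0079] 3
('groove', 'side') [0.5423 0.1851] [0.0013 0.005 ] 3
('groove', 'top') [0.5606 0.1852] [0.0052 0.0028] 3
('handles', 'side') [ 0.5662 -0.2492] [0.0291 0.0314] 3
('handles', 'top') [ 0.5499 -0.2576] [0.0043 0.004 ] 3
('loose_cup', 'side') [ 0.5068 -0.0275] [0.0031 0.0033] 3
('loose_cup', 'top') [ 0.5023 -0.0175] [0.0026 0.0062] 3
('loose_cup_center', 'side') [ 0.5058 -0.0274] [0.0018 0.0045] 3
('loose_cup_center', 'top') [ 0.5145 -0.022 ] [0.0019 0.0031] 3
('pliers', 'side') [ 0.6023 -0.2406] [0.0024 0.0018] 3
('pliers', 'top') [ 0.6052 -0.2384] [0.0014 0.002 ] 2
('rest', 'side') [ 0.6142 -0.2467] [0.0037 0.0113] 3
('rest', 'top') [ 0.6207 -0.2479] [0.0014 0.003 ] 3
```

View pics/c.png

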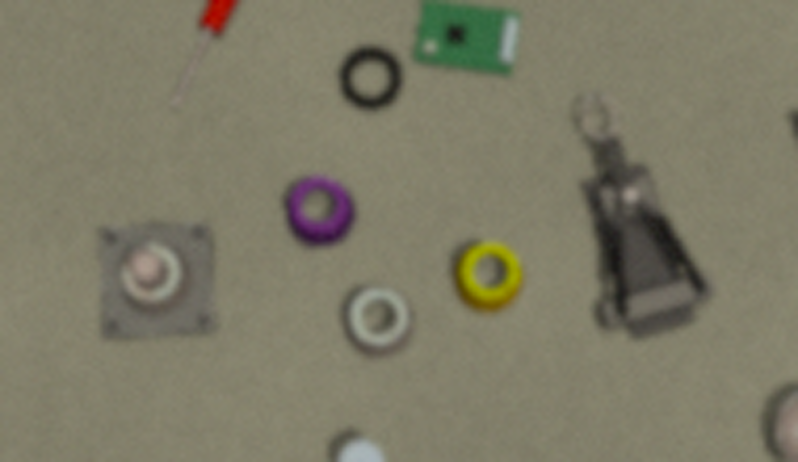

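View pics/d.png

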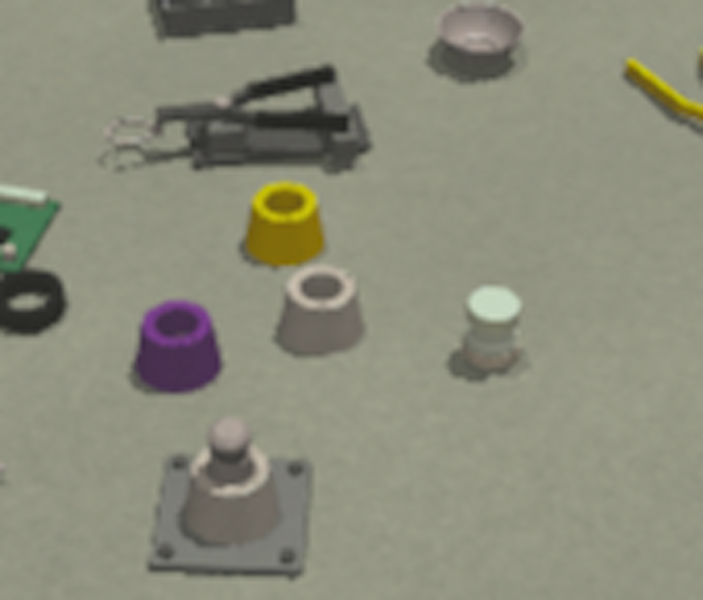

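Close crops: the grey loose cup is at crop (378,318) top and (320,310) side, clearly grey against purple and yellow. The dark pliers lie on their rest with the clip at (595,115) top and (130,143) side. The network marks are noisy, so I'll fit silhouettes of the known models to the masks.

```bash
cat > fit.py <<'E'
from m import *
from scipy.optimize import minimize
def box(x0,x1,y0,y1,z0,z1): return np.array([[x,y,z] for x in(x0,x1) for y in(y0,y1) for z in(z0,z1)])
CUP=[MC]
AX=[box(-.05,.05,-.05,.05,0,.008),MC+[0,0,.008],np.vstack([ring(.014,.04),ring(.014,.08),ring(.010,.084)])]
REST=[box(-.12,.03,-.03,.03,0,.008),box(-.015,.015,-.022,.022,0,.03),box(-.104,-.084,-.05,.05,0,.03)]
def bar(s): # handle relaxed, splayed: pts relative to pivot; centre of handle at x=-.06, half outside width .031 at x=-.06? 
    return box(-.082,-.004,-.004,.004,.03,.044)
def render(c,parts,p,S=4):
    K,R,t=P(c);co,si=np.cos(p[2]),np.sin(p[2]);Rz=np.array([[co,-si,0],[si,co,0],[0,0,1]])
    im=np.zeros((384*S,512*S),np.uint8)
    for M in parts:
        X=((M@Rz.T+[p[0],p[1],0])@R.T+t)@K.T;uv=X[:,:2]/X[:,2:]
        h=cv2.convexHull(uv.astype(np.float32))[:,0]
        cv2.fillConvexPoly(im,np.round(((h+.5)*S-.5)*16).astype(np.int32),255,shift=4)
    return cv2.resize(im,(512,384),interpolation=cv2.INTER_AREA)/255.
def fit(views,parts,x0,yaw=True):
    tg=[(c,cv2.GaussianBlur(m.astype(float),(0,0),1.5)) for c,m in views]
    def f(p):
        p=np.array([p[0],p[1],p[2]/10 if yaw else 0])
        return sum(((cv2.GaussianBlur(render(c,parts,p),(0,0),1.5)-m)**2).sum() for c,m in tg)
    s=np.array([[0,0,0],[.01,0,0],[0,.01,0],[0,0,1.5]])+np.array([x0[0],x0[1],x0[2]*10])
    if not yaw: s=s[:3,:2]; f0=f; f=lambda p:f0([p[0],p[1],0])
    o=minimize(f,s[0],method="Nelder-Mead",options=dict(initial_simplex=s,xatol=1e-4,fatol=1e-3))
    x=o.x.copy()
    if yaw:x[2]=np.degrees(x[2]/10)
    return x,o.fun
E
python3 - <<'E'
from fit import *
im={c:cv2.imread(c+".png") for c in("top","side")}
mk={}
for c in("top","side"):
  r.camera(c)
  for l,uv in(("loose_cup",{"top":(259,186),"side":(247,204)}),("axle_stand",{"top":(206,175),"side":(226,250)}),("rest",{"top":(324,172),"side":(235,160)}),("pliers",{"top":(322,165),"side":(233,158)})):
    for x in r.regions_of(c,l)[:5]:
        d=np.hypot(*(np.array(x["uv"])-uv[c]))
        if d<12:
            mk[l,c]=x["mask"];print(l,c,np.round(x["uv"]),x["mask"].sum(),round(x["conf"],2));break
for l,parts,x0,y in(("loose_cup",CUP,(.505,-.022,0),False),("axle_stand",AX,(.553,.18,0),True),("rest",REST,(.615,-.245,.2),True)):
    V=[(c,mk[l,c]) for c in("top","side") if (l,c) in mk]
    for v in V: print(l,v[0],*fit([v],parts,x0,y))
    print(l,"both",*fit(V,parts,x0,y))
import pickle;pickle.dump(mk,open("mk.pkl","wb"))
# depth check
for c in("top","side"):
    C=cloud(c,np.load(c+"D.npy"))
    for l in("loose_cup","axle_stand","pliers"):
        if (l,c) in mk:
            p=C[mk[l,c]];print(c,l,np.percentile(p[:,2],[2,50,90,98]),p.mean(0))
    tb=C[230:250,250:270] if c=="top" else C[260:280,260:280]
    print("table z",np.median(tb[...,2]),tb[...,2].std())
E
```

```text
loose_cup top [258. 191.] 151 0.63
axle_stand top [207. 173.] 496 0.7
rest top [323. 170.] 562 0.84
pliers top [317. 160.] 150 0.79
loose_cup side [248. 203.] 363 0.91
axle_stand side [226. 260.] 736 0.68
rest side [239. 162.] 399 0.69
pliers side [234. 158.] 413 0.7
loose_cup top [ 0.5083 -0.0171] 35.36821779136466
loose_cup side [ 0.5057 -0.0219] 0.5043167820879375
loose_cup both [ 0.5067 -0.0194] 40.28806544411011
axle_stand top [0.5512 0.1792 1.5183] 135.16914455975132
axle_stand side [0.5498 0.177  1.7183] 311.0525608510373
axle_stand both [0.55   0.1781 1.9809] 448.1943255406691
rest top [ 0.6061 -0.2404 16.5619] 70.7131504165615
rest side [ 0.6058 -0.2423 11.2648] 107.35606617080906
rest both [ 0.6055 -0.2397 15.8081] 182.63250669408572
top loose_cup [0.0083 0.0373 0.0444 0.0485] [ 0.5026 -0.0168  0.0336]
top axle_stand [0.0026 0.0101 0.053  0.0878] [0.5484 0.1775 0.0229]
top pliers [0.008  0.0428 0.0485 0.0508] [ 0.5958 -0.2478  0.0513]
table z 0.0015772618798101606 0.0032035272869216282
side loose_cup [0.0022 0.0284 0.0428 0.0446] [ 0.5046 -0.0038  0.0315]
side axle_stand [0.0015 0.0099 0.0712 0.0865] [0.5467 0.1978 0.0283]
side pliers [0.0004 0.0397 0.0462 0.0485] [ 0.5861 -0.2517  0.0346]
table z 0.0016829648792033394 0.06691380370290595
```

Run:
```python
from h import *
s=r.read_state();print({k:np.round(s[k],3) for k in("clock","qpos","eef_pos","orientation","ft_force","finger_gap","finger_force")})
a=cv2.Rodrigues
from scipy.spatial.transform import Rotation as R
print(R.from_euler("xyz",s["orientation"],degrees=True).as_matrix().round(3))
for c in("top","side"):
  for X in[(.506,-.021,.04),(.5505,.178,.084),(.5505,.178,.048),(.6058,-.24,.03),(.548,-.2555,.037),(.6754,-.2214,.023)]:print(c,X,proj(c,X).round(1))
```

```text
{'clock': np.float64(5.4), 'qpos': array([ 7.5515e+01,  1.8313e+01,  8.9640e+01, -1.0000e-03,  7.2044e+01,
       -1.1470e+00]), 'eef_pos': array([0.133, 0.559, 0.405]), 'orientation': array([1.79996e+02, 1.00000e-03, 1.66662e+02]), 'ft_force': array([ 0.765,  0.153, -1.234]), 'finger_gap': np.float64(0.086), 'finger_force': np.float64(0.0)}
[[-0.973  0.231  0.   ]
 [ 0.231  0.973  0.   ]
 [-0.     0.    -1.   ]]
top (0.506, -0.021, 0.04) [260.7 185.4]
top (0.5505, 0.178, 0.084) [204.6 173. ]
top (0.5505, 0.178, 0.048) [205.9 174.6]
top (0.6058, -0.24, 0.03) [319.  157.4]
top (0.548, -0.2555, 0.037) [324.3 172.4]
top (0.6754, -0.2214, 0.023) [312.8 139.6]
side (0.506, -0.021, 0.04) [247.7 198.6]
side (0.5505, 0.178, 0.084) [225.  233.3]
side (0.5505, 0.178, 0.048) [225.3 242.8]
side (0.6058, -0.24, 0.03) [224. 158.]
side (0.548, -0.2555, 0.037) [241.1 154.7]
side (0.6754, -0.2214, 0.023) [203.1 161.7]
```

>>> drive_tool([
  [0.085,0.027,-0.04,-0.008,-6],
  [0.085,0.027,-0.04,-0.008,-6],
  [0.085,0.027,-0.04,-0.008,-6],
  [0.085,0.027,-0.042,-0.008,-6],
  [0.085,0.027,-0.042,-0.008,-6],
  [0.085,0.027,-0.042,-0.008,-6],
  [0.085,0.027,-0.042,-0.008,-6],
  [0.085,0.027,-0.042,-0.008,-6],
  [0.085,0.027,-0.042,-0.008,-6],
  [0.085,0.027,-0.042,-0.008,-6],
  [0.085,0.027,-0.042,-0.008,-6],
  [0.085,0.027,-0.042,-0.008,-6],
  [0.085,0.027,-0.041,-0.008,-4.7],
  [0.085,0.022,-0.041,-0.008,0],
  [0.085,0,0,0,0],
], squeeze=30)

```text
clock: 7.28
eef_pos: [0.5068, -0.0228, 0.2922]
orientation: [180.0, 0.0, 89.7]
ft_force: [-0.1, 0.8, 0.2]
finger_gap: 0.0852
finger_force: 0.0
```

>>> drive_tool([
  [0.085,-0.001,0.001,-0.03,0.3],
  [0.085,0,0,-0.03,0],
  [0.085,0,0,-0.025,0],
  [0.085,0,0,-0.022,0],
  [0.085,0,0,0,0],
  [0.03,0,0,0,0],
  [0.03,0,0,0,0],
  [0.03,0,0,0,0],
  [0.03,0,0,0,0],
  [0.03,0,0,0,0],
], squeeze=30)

```text
clock: 8.52
eef_pos: [0.5053, -0.0194, 0.1876]
orientation: [179.8, -0.0, 90.2]
ft_force: [-0.2, 1.4, 5.8]
finger_gap: 0.0553
finger_force: 30.5
```

>>> drive_tool([
  [0.03,0,0,0.01,0],
  [0.03,0,0,0.02,0],
  [0.03,0,0,0.04,0],
  [0.03,0,0,0.04,0],
  [0.03,0.01,0.04,0,0],
  [0.03,0.01,0.05,0,0],
  [0.03,0.01,0.04,0,0],
  [0.03,0.01,0.03,0,0],
  [0.03,0.005,0.02,0,0],
  [0.03,0,0.018,0,0],
  [0.03,0,0,0,0],
  [0.03,0,0,0,0],
])

```text
clock: 10.02
eef_pos: [0.5493, 0.1778, 0.2957]
orientation: [-180.0, 0.0, 90.2]
ft_force: [-0.3, -0.8, -1.0]
finger_gap: 0.0547
finger_force: 31.7
```

Run:
```python
from fit import *
s=r.read_state();print(s["clock"],s["eef_pos"],s["orientation"],s["finger_gap"],s["ft_force"])
for c in("top","side"):
    im,D=r.camera(c);cv2.imwrite(c+"2.png",im);np.save(c+"2D.npy",D)
t=cv2.imread("top2.png");s=cv2.imread("side2.png")
A=cv2.resize(t[135:215,165:250],(425,400),interpolation=cv2.INTER_CUBIC)
B=cv2.resize(s[175:275,185:265],(320,400),interpolation=cv2.INTER_CUBIC)
cv2.imwrite("pics/e.png",np.hstack([A,B]))
```

```text
10.025 [0.5493 0.1778 0.2957] [-179.97      0.0377   90.2419] 0.05469891205149872 [-0.2809 -0.7768 -1.0444]
```

View pics/e.png

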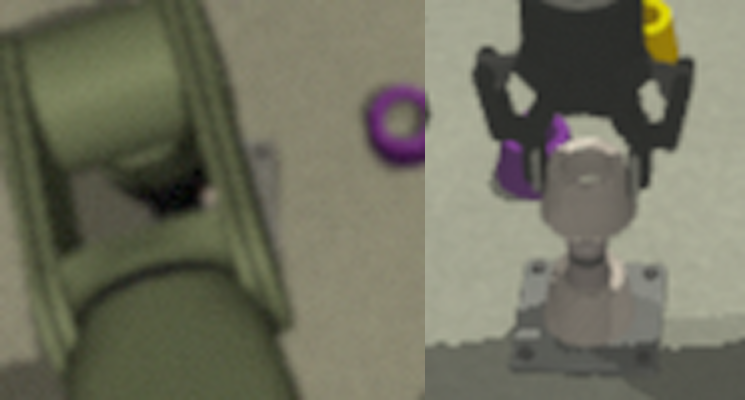

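The side crop shows the grey cup held mouth down right over the axle (cup centre ≈ (226,216) px, axle ≈ (226,240) px). The top view is hidden by the arm. I'll refine the axle position from the plate corners and the cup position from the mask.

Run:
```python
from fit import *
from scipy.optimize import least_squares
K4=[(-.05,-.05),(-.05,.05),(.05,.05),(.05,-.05)]
def W(p):
    c,s=np.cos(p[2]),np.sin(p[2]);return [np.array([p[0]+c*a-s*b,p[1]+s*a+c*b,.008]) for a,b in K4]
obs={}
for c in("top","side"):
    g=cv2.cvtColor(cv2.imread(c+".png"),cv2.COLOR_BGR2GRAY)
    q=np.array([proj(c,X) for X in W((.5505,.178,np.radians(1.7)))],np.float32)
    o=cv2.cornerSubPix(g,q.reshape(-1,1,2).copy(),(4,4),(-1,-1),(3,50,.01))[:,0]
    print(c,(o-q).round(1).tolist());obs[c]=o
def res(p,cs):return np.concatenate([(np.array([proj(c,X) for X in W(p)])-obs[c]).ravel() for c in cs])
for cs in(("top",),("side",),("top","side")):
    f=least_squares(res,(.55,.178,.03),args=(cs,),loss="soft_l1",diff_step=1e-4);print(cs,f.x,f.cost)
x=r.regions_of("side","loose_cup")
for q in x[:3]: print(q["uv"],q["conf"],q["mask"].sum())
m=min(x,key=lambda q:np.hypot(q["uv"][0]-226,q["uv"][1]-216))["mask"]
for z in(.106,.108,.110):print(z,fit([("side",m)],[MC+[0,0,z]],(.55,.178,0),False))
```

```text
top [[-0.20000000298023224, -0.4000000059604645], [-0.699999988079071, -0.30000001192092896], [-0.30000001192092896, -0.30000001192092896], [-1.5, 0.5]]
side [[-0.6000000238418579, 0.800000011920929], [-0.8999999761581421, 2.0], [-0.20000000298023224, 1.5], [0.0, 0.0]]
('top',) [0.5512 0.1803 0.031 ] 0.7355769390464126
('side',) [0.5511 0.1822 0.018 ] 0.9421232213125577
('top', 'side') [0.5512 0.1812 0.0235] 1.9296788339525883
[224.5, 222.1] 0.8 482
0.106 (array([0.5492, 0.1725]), np.float64(3.4501884037954986))
0.108 (array([0.5489, 0.1749]), np.float64(3.8971036247201467))
0.11 (array([0.5486, 0.177 ]), np.float64(4.382407713483399))
```

>>> drive_tool([
  [0.03,0.0015,0.0045,-0.01,0],
  [0.03,0,0,-0.02,0],
  [0.03,0,0,-0.012,0],
  [0.03,0,0,0,0],
  [0.03,0,0,-0.004,0],
  [0.03,0,0,-0.004,0],
  [0.03,0,0,0,0],
])

```text
clock: 11.05
eef_pos: [0.5513, 0.1829, 0.2459]
orientation: [180.0, 0.0, 90.3]
ft_force: [-0.1, -0.7, -0.3]
finger_gap: 0.0548
finger_force: 31.8
```

>>> drive_tool([
  [0.03,0,0,-0.004,0],
  [0.03,0,0,-0.004,0],
  [0.03,0,0,-0.002,0],
  [0.03,0,0,0,0],
])

```text
clock: 11.55
eef_pos: [0.5511, 0.1821, 0.2396]
orientation: [179.9, 0.1, 90.3]
ft_force: [-7.3, -6.4, 22.9]
finger_gap: 0.0551
finger_force: 35.9
```

>>> drive_tool([
  [0.03,0,0,0.003,0],
  [0.03,-0.001,-0.001,0.003,0],
  [0.03,0,0,0,0],
  [0.03,0,0,-0.003,0],
  [0.03,0,0,-0.003,0],
  [0.03,0,0,0,0],
])

```text
clock: 12.3
eef_pos: [0.5505, 0.1817, 0.2393]
orientation: [179.8, 0.0, 90.3]
ft_force: [-4.7, -4.7, 23.5]
finger_gap: 0.0552
finger_force: 37.1
```

>>> drive_tool([
  [0.03,0,0,0.005,0],
  [0.03,-0.0015,-0.002,0.001,0],
  [0.03,0,0,0,0],
])

```text
clock: 12.68
eef_pos: [0.549, 0.18, 0.2414]
orientation: [179.9, -0.0, 90.3]
ft_force: [2.8, -0.0, -0.2]
finger_gap: 0.0551
finger_force: 32.7
```

Run:
```python
from fit import *
s=r.read_state();print(s["clock"],s["eef_pos"],s["orientation"],s["finger_gap"],s["ft_force"],s["ft_torque"])
im,D=r.camera("side");cv2.imwrite("side3.png",im)
B=cv2.resize(im[185:275,175:275],(800,720)[:2],interpolation=cv2.INTER_CUBIC)[:600]
cv2.imwrite("pics/f.png",B)
```

```text
12.675 [0.549  0.18   0.2414] [179.9399  -0.0047  90.2695] 0.055094647213134694 [ 2.8129 -0.0338 -0.2017] [-0.0597 -0.3946  0.026 ]
```

View pics/f.png

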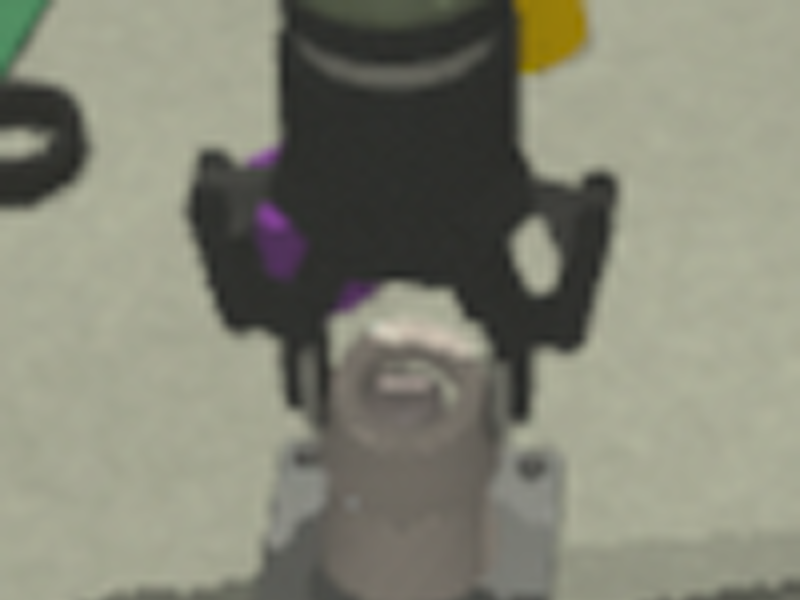

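The side crop shows the cup in the fingers around the axle (crown ≈ (226,235) px), but the tilt is unclear. I'll read it from the depth.

Run:
```python
from fit import *
im=cv2.imread("side3.png")
D=np.mean([r.camera("side")[1] for _ in range(4)],0)
for n,DD,t in(("now",D,.2414),("before",np.load("side2D.npy"),.2957)):
    C=cloud("side",DD);rows=range(205,262,2) if n=="before" else range(220,262,2)
    print(n)
    for v in rows:
        q=np.median(C[v,223:229],0);print(v,q.round(4),end=" | ")
    print()
print(proj("side",(.549,.1775,.094)),proj("side",(.551,.18,.084)))
```

```text
now
220 [0.5678 0.0394 0.0021] | 222 [0.5636 0.0486 0.0024] | 224 [0.564  0.0573 0.0023] | 226 [0.55   0.167  0.1004] | 228 [0.55   0.1681 0.0943] | 230 [0.5599 0.0817 0.0016] | 232 [0.5494 0.1742 0.0857] | 234 [0.5486 0.1819 0.0855] | 236 [0.5479 0.1877 0.0837] | 238 [0.5462 0.2008 0.0897] | 240 [0.5457 0.2066 0.0881] | 242 [0.5431 0.2065 0.0808] | 244 [0.5459 0.2062 0.0729] | 246 [0.5465 0.2043 0.0631] | 248 [0.5469 0.2032 0.0544] | 250 [0.5474 0.2002 0.0437] | 252 [0.5476 0.2011 0.0363] | 254 [0.5474 0.2031 0.0308] | 256 [0.5474 0.2041 0.024 ] | 258 [0.5447 0.2058 0.0177] | 260 [0.5475 0.2064 0.0108] | 
before
205 [ 0.5762 -0.0309  0.0003] | 207 [ 0.5745 -0.0176  0.0036] | 209 [0.5499 0.1557 0.1509] | 211 [0.5491 0.1622 0.1501] | 213 [0.5497 0.1616 0.1421] | 215 [0.5497 0.1622 0.1358] | 217 [0.5521 0.1494 0.1167] | 219 [0.568  0.0368 0.0034] | 221 [0.545  0.1984 0.1486] | 223 [0.5445 0.203  0.1461] | 225 [0.5443 0.2036 0.1399] | 227 [0.5447 0.205  0.1338] | 229 [0.5446 0.2057 0.1276] | 231 [0.5448 0.2056 0.1201] | 233 [0.5447 0.2083 0.1159] | 235 [0.5482 0.1855 0.0853] | 237 [0.5475 0.1892 0.0814] | 239 [0.548  0.188  0.0732] | 241 [0.5484 0.1881 0.0653] | 243 [0.5479 0.1912 0.0612] | 245 [0.5484 0.1903 0.0521] | 247 [0.548  0.1954 0.0503] | 249 [0.5473 0.2016 0.0488] | 251 [0.5471 0.2034 0.0431] | 253 [0.5471 0.2028 0.0345] | 255 [0.5472 0.2056 0.0298] | 257 [0.5471 0.2048 0.0212] | 259 [0.5474 0.2073 0.0162] | 261 [0.5475 0.208  0.0085] | 
[225.4704 230.5478] [224.7026 233.8574]
```

The depth shows that the cup tilted about 15° when its -y hole edge sat on the axle: I was about 6 mm too far in +y. I'll level it on free bench, regrasp and re-aim.

>>> drive_tool([
  [0.03,0,-0.004,0.025,0],
  [0.03,0,0,0.03,0],
  [0.03,-0.03,0,0,0],
  [0.03,-0.05,0,0,0],
  [0.03,-0.04,0,-0.03,0],
  [0.03,0,0,-0.03,0],
  [0.03,0,0,-0.025,0],
  [0.03,0,0,-0.015,0],
  [0.03,0,0,-0.008,0],
  [0.03,0,0,0,0],
])

```text
clock: 14.18
eef_pos: [0.4281, 0.1758, 0.1886]
orientation: [-179.9, 0.0, 90.2]
ft_force: [-1.7, -0.9, 1.7]
finger_gap: 0.055
finger_force: 31.0
```

>>> drive_tool([
  [0.03,0,0,-0.003,0],
  [0.07,0,0,0,0],
  [0.07,0,0,0,0],
  [0.085,0,0,0,0],
  [0.085,0,0,0,0],
])

```text
clock: 14.8
eef_pos: [0.4286, 0.176, 0.1856]
orientation: [-180.0, 0.0, 90.3]
ft_force: [-0.2, 0.5, 0.2]
finger_gap: 0.0849
finger_force: 0.0
```

```bash
cat > dep.py <<'E'
from fit import *
def wall(c0,D,base,x,hs=(.01,.036)):
    # fit cone (known shape) centre xy to depth points of the outer wall, z given by base
    C=cloud("side",D);h=C[...,2]-base
    d=np.hypot(C[...,0]-x[0],C[...,1]-x[1])
    s=(h>hs[0])&(h<hs[1])&(d<.045)&(C[...,1]>x[1])
    p=C[s];rr=.032-.007*(p[:,2]-base)/.04
    f=least_squares(lambda q:np.hypot(p[:,0]-q[0],p[:,1]-q[1])-rr,x,loss="soft_l1",f_scale=.002)
    t=least_squares(lambda q:np.hypot(p[:,0]-q[0]-q[2]*(p[:,2]-base-.02),p[:,1]-q[1]-q[3]*(p[:,2]-base-.02))-rr,[*x,0,0],loss="soft_l1",f_scale=.002)
    return f.x,t.x,len(p)
E
python3 - <<'E'
from dep import *
s=r.read_state();print(s["clock"],s["eef_pos"],s["ft_force"])
D=np.mean([r.camera("side")[1] for _ in range(4)],0);np.save("side4D.npy",D)
print("cup",wall(0,D,0,(.428,.176)))
D0=np.load("sideD.npy")
print("fitted now",wall(0,D,.008,(.55,.177)),"\nfitted at start",wall(0,D0,.008,(.55,.177)))
print("cup held before",wall(0,np.load("side2D.npy"),.107,(.549,.177)))
print("cup start",wall(0,D0,0,(.506,-.021)))
E
```

```text
14.8 [0.4286 0.176  0.1856] [-0.1529  0.4648  0.2094]
cup (array([0.4262, 0.1739]), array([0.4261, 0.1739, 0.0222, 0.0096]), 176)
fitted now (array([0.5494, 0.1752]), array([0.5493, 0.1752, 0.0127, 0.0042]), 163) 
fitted at start (array([0.5492, 0.1775]), array([ 0.5492,  0.1775,  0.0129, -0.0058]), 176)
cup held before (array([0.5476, 0.1775]), array([0.5476, 0.1773, 0.0052, 0.0646]), 216)
cup start (array([ 0.5059, -0.0194]), array([ 0.5057, -0.0195,  0.0446,  0.0312]), 146)
```

>>> drive_tool([
  [0.03,0,0,0.001,0],
  [0.03,0,0,0,0],
  [0.03,0,0,0,0],
  [0.03,0,0,0,0],
  [0.03,0,0,0.02,0],
  [0.03,0,0,0.04,0],
  [0.03,0,0,0.05,0],
  [0.03,0.03,0,0,0],
  [0.03,0.05,0.001,0,0],
  [0.03,0.03,0,0,0],
  [0.03,0.0125,0,0,0],
  [0.03,0,0,0,0],
  [0.03,0,0,0,0],
], squeeze=40)

```text
clock: 16.62
eef_pos: [0.5499, 0.1769, 0.2965]
orientation: [-179.9, 0.0, 90.3]
ft_force: [0.4, 0.2, -1.7]
finger_gap: 0.0546
finger_force: 42.2
```

Run:
```python
from dep import *
s=r.read_state();print(s["clock"],s["eef_pos"],s["ft_force"],s["finger_gap"])
D=np.mean([r.camera("side")[1] for _ in range(5)],0);np.save("side5D.npy",D)
b=s["eef_pos"][2]-.1870
print(b,"cup",wall(0,D,b,(.549,.176)))
print("fitted now",wall(0,D,.008,(.55,.177)))
# axle shaft z .05-.064 r .014? use upper land 74-80
C=cloud("side",D)
for v in range(228,246,2):print(v,np.median(C[v,223:229],0).round(4),end="|")
```

```text
16.625 [0.5499 0.1769 0.2965] [ 0.4248  0.2378 -1.6594] 0.05460779321685616
0.10948459170608976 cup (array([0.5482, 0.1751]), array([ 0.5482,  0.1751, -0.0032, -0.0023]), 218)
fitted now (array([0.5495, 0.1753]), array([ 0.5495,  0.1754, -0.0136, -0.0032]), 166)
228 [0.5449 0.2032 0.1284]|230 [0.545  0.2043 0.1224]|232 [0.5449 0.2059 0.1166]|234 [0.5484 0.182  0.0857]|236 [0.5478 0.1878 0.0841]|238 [0.5452 0.1902 0.0789]|240 [0.5482 0.188  0.0691]|242 [0.5481 0.1903 0.0637]|244 [0.5483 0.1899 0.056 ]|
```

Upright, off by (+1.3, +0.2) mm. I'll correct that and lower.

>>> drive_tool([
  [0.03,0.0013,0.0003,-0.01,0],
  [0.03,0,0,-0.02,0],
  [0.03,0,0,-0.014,0],
  [0.03,0,0,-0.004,0],
  [0.03,0,0,-0.004,0],
  [0.03,0,0,-0.004,0],
  [0.03,0,0,0,0],
])

```text
clock: 17.75
eef_pos: [0.5524, 0.1774, 0.2407]
orientation: [-180.0, -0.0, 90.3]
ft_force: [-0.6, 1.9, -2.7]
finger_gap: 0.0545
finger_force: 42.1
```

>>> drive_tool([
  [0.03,-0.0005,0,-0.003,0],
  [0.03,0,0,-0.003,0],
  [0.03,0,0,-0.003,0],
  [0.03,0,0,0,0],
])

```text
clock: 18.25
eef_pos: [0.552, 0.1772, 0.2314]
orientation: [-180.0, 0.0, 90.3]
ft_force: [-0.7, 1.4, -1.5]
finger_gap: 0.0544
finger_force: 42.1
```

Past the axle top without contact. Continuing to the nested height (TCP about 0.211).

>>> drive_tool([
  [0.03,0,0,-0.004,0],
  [0.03,0,0,-0.004,0],
  [0.03,0,0,-0.004,0],
  [0.03,0,0,-0.003,0],
  [0.03,0,0,-0.002,0],
  [0.03,0,0,0,0],
])

```text
clock: 19.0
eef_pos: [0.552, 0.1773, 0.2146]
orientation: [180.0, -0.0, 90.3]
ft_force: [0.5, 1.8, -1.6]
finger_gap: 0.0542
finger_force: 42.2
```

>>> drive_tool([
  [0.03,0,0,-0.002,0],
  [0.03,0,0,-0.002,0],
  [0.03,0,0,-0.001,0],
  [0.03,0,0,0,0],
])

```text
clock: 19.5
eef_pos: [0.5518, 0.1774, 0.2114]
orientation: [180.0, -0.0, 90.3]
ft_force: [-4.1, 2.5, 11.3]
finger_gap: 0.0545
finger_force: 44.3
```

>>> drive_tool([
  [0.065,0,0,0,0],
  [0.085,0,0,0,0],
  [0.085,0,0,0,0],
  [0.085,0,0,0.03,0],
  [0.085,0,0,0.05,0],
  [0.085,0,-0.02,0.03,-10],
  [0.085,-0.02,-0.04,0,-10],
  [0.085,-0.02,-0.05,0,-10],
  [0.085,-0.02,-0.05,0,-10],
  [0.085,-0.02,-0.03,0,-10],
  [0.085,0,0,0,-10],
  [0.085,0,0,0,-10],
  [0.085,0,0,0,-5],
])

```text
clock: 21.12
eef_pos: [0.4718, -0.013, 0.3196]
orientation: [180.0, 0.0, 15.0]
ft_force: [0.0, -0.7, -0.7]
finger_gap: 0.0849
finger_force: 0.0
```

Run:
```python
from dep import *
s=r.read_state();print(s["clock"],s["eef_pos"],s["orientation"])
ds=[];dt=[]
for i in range(4):
    im,D=r.camera("side");ds.append(D);it,d2=r.camera("top");dt.append(d2)
D=np.mean(ds,0);T=np.mean(dt,0);np.save("s6.npy",D);np.save("t6.npy",T);cv2.imwrite("side6.png",im);cv2.imwrite("top6.png",it)
print("nested cup",wall(0,D,.024,(.55,.176)),)
C=cloud("side",D)
for v in range(230,256,2):print(v,np.median(C[v,223:229],0).round(4),end="|")
print()
# pliers handles: points z .036-.05 in region; fit
for n,Q in(("top",cloud("top",T)),("side",C)):
    p=Q.reshape(-1,3);k=(p[:,2]>.03)&(p[:,2]<.06)&(p[:,0]>.48)&(p[:,0]<.70)&(p[:,1]<-.19)&(p[:,1]>-.33);p=p[k]
    np.save("pp_"+n+".npy",p)
    c=p[:,:2].mean(0);u,sv,vt=np.linalg.svd(p[:,:2]-c);print(n,len(p),c,np.degrees(np.arctan2(vt[0,1],vt[0,0])),np.median(p[:,2]))
A=cv2.resize(it[125:195,290:350],(480,560),interpolation=cv2.INTER_CUBIC);B=cv2.resize(im[140:175,195:265],(560*70//70-240,160),interpolation=cv2.INTER_CUBIC);B2=cv2.resize(im[225:270,195:265],(320,206),interpolation=cv2.INTER_CUBIC)
o=np.zeros((560,800,3),np.uint8);o[:,:480]=A;o[:160,480:]=B;o[200:406,480:]=B2;cv2.imwrite("pics/g.png",o)
```

```text
21.125 [ 0.4718 -0.013   0.3196] [179.9851   0.0159  15.0425]
nested cup (array([0.55  , 0.1753]), array([ 0.5501,  0.1753, -0.015 ,  0.0031]), 168)
230 [0.5598 0.0813 0.0014]|232 [0.5468 0.1745 0.0858]|234 [0.5486 0.1822 0.0861]|236 [0.5479 0.1872 0.0832]|238 [0.5476 0.19   0.0786]|240 [0.5482 0.1879 0.0691]|242 [0.5479 0.1916 0.0651]|244 [0.547  0.199  0.0653]|246 [0.5468 0.2016 0.0602]|248 [0.5469 0.2019 0.0527]|250 [0.547  0.2027 0.0462]|252 [0.5458 0.2049 0.0408]|254 [0.5472 0.2047 0.0326]|
top 361 [ 0.5654 -0.2505] -165.64011131479907 0.04032554106481293
side 390 [ 0.5675 -0.248 ] 16.339706829565326 0.04003030418906291
```

View pics/g.png

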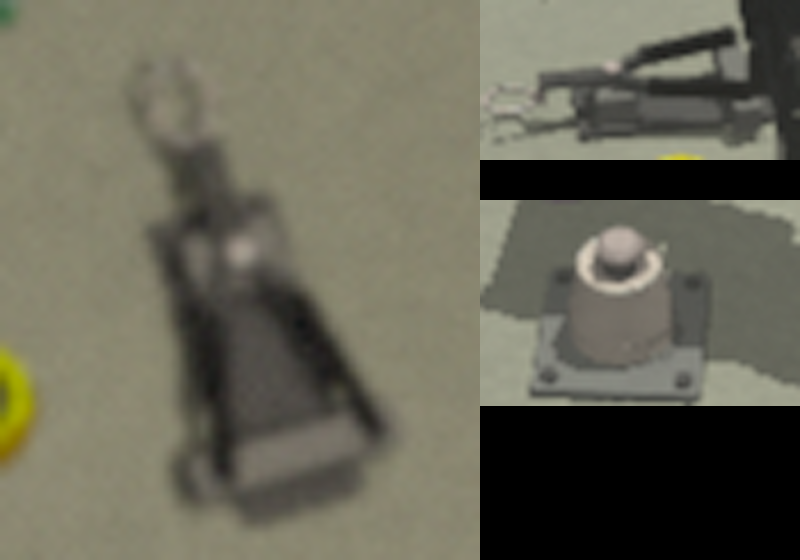

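The picture shows the cup nested around the axle with its crown at z≈65 mm. The pliers are on the rest: pivot screw at (320.3,156.3), clip at (311.5,137.9) and rear handle ends at (318.5,184) and (338,180) px.

Run:
```python
from fit import *
pv=atz("top",(320.25,156.25),.048);cl=atz("top",(311.5,137.9),.023);a=atz("top",(318.5,184),.044);b=atz("top",(338,180),.044)
hm=(a+b)/2
def ang(p,q):d=q-p;return np.degrees(np.arctan2(d[1],d[0])),np.hypot(*d[:2])
print(pv,cl,a,b,hm);print("hm->pv",ang(hm,pv),"pv->cl",ang(pv,cl),"hm->cl",ang(hm,cl))
cs=atz("side",(201.2,161.4),.023);print("clip side",cs)
# depth cloud fit: handle bars, symmetrical splayed
for n in("top","side"):
    p=np.load(f"pp_{n}.npy")
    def sp(q):
        c,s=np.cos(q[2]),np.sin(q[2]);d=p[:,:2]-q[:2];return d[:,0]*c+d[:,1]*s,-d[:,0]*s+d[:,1]*c
    for y in(14,16,18,20):
        X,Y=sp((.6058,-.24,np.radians(y)));k=(X<-.02)&(X>-.08);L=k&(Y>0.005)&(Y<.05);R=k&(Y<-.005)&(Y>-.05)
        l=np.polyfit(X[L],Y[L],1);rr=np.polyfit(X[R],Y[R],1);print(n,y,L.sum(),R.sum(),"slopes",l[0].round(3),rr[0].round(3),"at-60",np.polyval(l,-.06).round(4),np.polyval(rr,-.06).round(4))
# fit rest mask color: rest yaw from network, averaged
for _ in range(2):
    for c in("top","side"):
        r.camera(c)
        for x in r.mark_of(c,"clip_center")[:3]: print(c,"clip",atz(c,x["uv"],.023)[:2],x["conf"])
```

```text
[ 0.6063 -0.2419  0.048 ] [ 0.6822 -0.2167  0.023 ] [ 0.5046 -0.2313  0.044 ] [ 0.5172 -0.3029  0.044 ] [ 0.5109 -0.2671  0.044 ]
hm->pv (np.float64(14.80097115221549), np.float64(0.09863949094575224)) pv->cl (np.float64(18.36214679790851), np.float64(0.0800092854308075)) hm->cl (np.float64(16.39581303886716), np.float64(0.1785634532811313))
clip side [ 0.6823 -0.2228  0.023 ]
top 14 42 50 slopes -0.226 0.261 at-60 0.0274 -0.0287
top 16 43 50 slopes -0.267 0.224 at-60 0.0298 -0.0266
top 18 44 50 slopes -0.3 0.188 at-60 0.0322 -0.0243
top 20 44 50 slopes -0.341 0.147 at-60 0.035 -0.022
side 14 79 69 slopes -0.224 0.255 at-60 0.0272 -0.0279
side 16 79 69 slopes -0.26 0.213 at-60 0.0295 -0.0255
side 18 82 68 slopes -0.297 0.203 at-60 0.0319 -0.0234
side 20 80 68 slopes -0.336 0.168 at-60 0.0342 -0.0212
top clip [ 0.1721 -0.2285] 0.74
top clip [ 0.6874 -0.224 ] 0.59
top clip [ 0.7168 -0.0274] 0.17
side clip [ 0.6831 -0.2233] 0.77
side clip [0.5583 0.1651] 0.73
side clip [ 0.1672 -0.2233] 0.61
top clip [ 0.6885 -0.2241] 0.8
top clip [ 0.1684 -0.2355] 0.78
top clip [0.5683 0.1723] 0.26
side clip [ 0.1765 -0.2106] 0.76
side clip [ 0.6754 -0.2246] 0.54
```

>>> drive_tool([
  [0.085,0.015,-0.04,0,0],
  [0.085,0.015,-0.05,0,0],
  [0.085,0.015,-0.05,0,0],
  [0.085,0.015,-0.05,0,0],
  [0.085,0.012,-0.035,-0.02,0],
  [0.085,0.006,-0.017,-0.03,0],
  [0.085,0,0,-0.03,0],
  [0.085,0,0,-0.02,0],
  [0.085,0,0,0,0],
], squeeze=40)

```text
clock: 23.05
eef_pos: [0.5494, -0.2546, 0.218]
orientation: [-179.9, 0.2, 15.3]
ft_force: [-0.1, 0.2, 0.2]
finger_gap: 0.0851
finger_force: 0.0
```

>>> drive_tool([
  [0.085,0,0,-0.015,-0.3],
  [0.085,0,0,-0.012,0],
  [0.085,0,0,-0.001,0],
  [0.06,0,0,0,0],
  [0.05,0,0,0,0],
  [0.04,0,0,0,0],
  [0.03,0,0,0,0],
  [0.03,0,0,0,0],
  [0.03,0,0,0,0],
], squeeze=40)

```text
clock: 24.18
eef_pos: [0.5502, -0.2555, 0.1947]
orientation: [179.8, -0.1, 15.0]
ft_force: [-3.5, -1.2, 11.7]
finger_gap: 0.0318
finger_force: 39.5
```

>>> drive_tool([
  [0.03,0,0,0.005,0],
  [0.03,0,0,0.005,0],
  [0.03,0,0,0.02,0],
  [0.03,0,0,0.04,0],
  [0.03,0,0,0.03,0],
  [0.03,0,0,0,0],
  [0.03,0,0,0,0],
])

```text
clock: 25.05
eef_pos: [0.5495, -0.2545, 0.2904]
orientation: [-179.9, 0.1, 15.0]
ft_force: [0.9, -0.5, -1.0]
finger_gap: 0.0311
finger_force: 39.9
```

Run:
```python
from fit import *
s=r.read_state();print(s["clock"],s["eef_pos"],s["orientation"],s["finger_gap"],s["ft_force"])
im,D=r.camera("side");it,d2=r.camera("top");cv2.imwrite("side7.png",im);cv2.imwrite("top7.png",it)
np.save("s7.npy",D)
for c in("side","top"):
    for l in("clip_center","handles"): print(c,l,[(np.round(x["uv"],1).tolist(),round(x["conf"],2)) for x in r.mark_of(c,l)[:3]])
e=s["eef_pos"];g=np.array([e[0],e[1],e[2]-.155]);y=np.radians(15);cl=g+[.132*np.cos(y),.132*np.sin(y),-.014]
print("pred clip",cl,proj("side",cl),proj("top",cl))
a=proj("side",cl);b=proj("top",cl);o=np.zeros((480,800,3),np.uint8)
for k,(I,q) in enumerate(((im,a),(it,b))):
    u,v=int(q[0]),int(q[1]);o[:,k*400:k*400+400]=cv2.resize(I[v-30:v+30,u-15:u+35],(400,480),interpolation=cv2.INTER_CUBIC);print(u-15,v-30)
cv2.imwrite("pics/h.png",o)
```

```text
25.05 [ 0.5495 -0.2545  0.2904] [-179.9099    0.1096   14.9626] 0.031081043874822214 [ 0.8749 -0.5003 -0.9623]
side clip_center [([198.2, 136.9], 0.82), ([348.5, 173.3], 0.82)]
side handles [([334.4, 148.7], 0.77), ([240.9, 130.2], 0.68)]
top clip_center [([316.2, 129.6], 0.6)]
top handles [([354.3, 261.1], 0.54), ([258.9, 220.3], 0.46)]
pred clip [ 0.677  -0.2203  0.1214] [200.9525 137.6022] [316.4071 132.2994]
185 107
301 102
```

View pics/h.png

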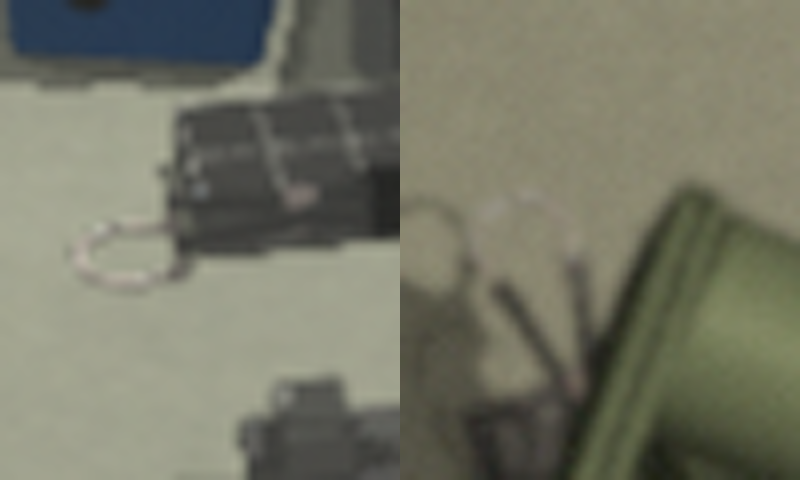

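The side view shows the clip ring spread, with its centre ≈ (201,138.6); the top view shows it at ≈ (316.6,132.1). That agrees with the prediction within about 1 px, and the pliers hang level. Next, hover over the axle.

>>> drive_tool([
  [0.03,-0.01,0.02,0,0],
  [0.03,-0.013,0.04,0,0],
  [0.03,-0.013,0.045,0,0],
  [0.03,-0.013,0.045,0,0],
  [0.03,-0.013,0.045,0,0],
  [0.03,-0.013,0.045,0,0],
  [0.03,-0.013,0.045,0,0],
  [0.03,-0.013,0.045,0,0],
  [0.03,-0.013,0.04,0,0],
  [0.03,-0.012,0.02,-0.004,0],
  [0.03,0,0.01,-0.004,0],
  [0.03,0,0,-0.004,0],
  [0.03,0,0,0,0],
])

```text
clock: 26.98
eef_pos: [0.4243, 0.1447, 0.2793]
orientation: [180.0, 0.0, 14.9]
ft_force: [0.7, -0.2, -1.9]
finger_gap: 0.0313
finger_force: 39.9
```

Run:
```python
from fit import *
s=r.read_state();print(s["clock"],s["eef_pos"],s["orientation"],s["finger_gap"],s["ft_force"])
im,D=r.camera("side");it,d2=r.camera("top");cv2.imwrite("side8.png",im);cv2.imwrite("top8.png",it)
for c in("side","top"):
    for l in("clip_center","groove"): print(c,l,[(np.round(x["uv"],1).tolist(),round(x["conf"],2)) for x in r.mark_of(c,l)[:3]])
e=s["eef_pos"];y=np.radians(15);cl=e+np.array([.132*np.cos(y),.132*np.sin(y),-.1717])
print("pred clip",cl,proj("side",cl),proj("top",cl),"axle top",proj("side",(.5512,.179,.084)),proj("top",(.5512,.179,.084)))
o=np.zeros((480,800,3),np.uint8)
for k,(I,c) in enumerate(((im,"side"),(it,"top"))):
    q=proj(c,cl);u,v=int(q[0]),int(q[1]);I2=cv2.resize(I[v-24:v+24,u-20:u+20],(400,480),interpolation=cv2.INTER_CUBIC)
    o[:,k*400:k*400+400]=I2;print(u-20,v-24)
cv2.imwrite("pics/i.png",o)
```

```text
26.975 [0.4243 0.1447 0.2793] [179.9757   0.0487  14.914 ] 0.031329388785073596 [ 0.7408 -0.1659 -1.9344]
side clip_center [([219.3, 226.3], 0.93), ([350.4, 170.5], 0.58), ([225.3, 253.6], 0.31)]
side groove [([227.3, 241.1], 0.72), ([151.6, 237.3], 0.39)]
top clip_center [([205.0, 167.9], 0.63), ([322.5, 275.0], 0.5)]
top groove [([204.9, 170.9], 0.53)]
pred clip [0.5518 0.1788 0.1076] [224.2157 227.1234] [203.4861 171.5202] axle top [224.6731 233.5878] [204.3206 172.799 ]
204 203
183 147
```

View pics/i.png

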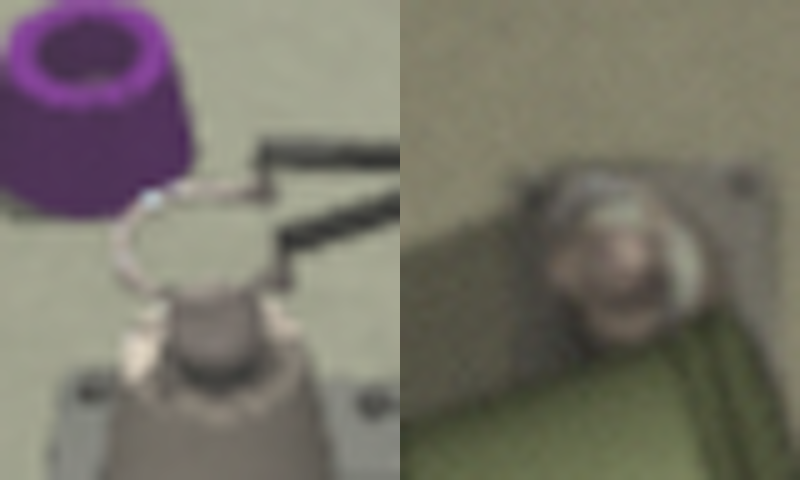

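The side crop shows the ring's left outer edge at ≈215 px, so the ring centre is ≈ (222.5,226.5) while the axle column is ≈225. The clip is therefore roughly 5 mm too far forward; the network's clip mark agrees in direction. I'll measure the wire in depth in the same frame as the axle.

```bash
cat > ring.py <<'E'
from dep import *
def ringfit(D,c0,zc,dz=.012):
    C=cloud("side",D).reshape(-1,3);d=np.hypot(C[:,0]-c0[0],C[:,1]-c0[1])
    p=C[(abs(C[:,2]-zc)<dz)&(d<.032)]
    k=(p[:,0]-c0[0])*np.cos(.26)+(p[:,1]-c0[1])*np.sin(.26)<.5
    f=least_squares(lambda q:np.hypot(p[:,0]-q[0],p[:,1]-q[1])-q[2],[c0[0],c0[1],.02],loss="soft_l1",f_scale=.0015)
    A=np.c_[p[:,:2]-f.x[:2],np.ones(len(p))];pl=np.linalg.lstsq(A,p[:,2],rcond=None)[0]
    return f.x,len(p),pl,p
E
python3 - <<'E'
from ring import *
D=np.median([r.camera("side")[1] for _ in range(5)],0);np.save("s9.npy",D)
f,n,pl,p=ringfit(D,(.556,.179),.108);print(f,n,"plane",pl)
print(p[np.argsort(p[:,0])].round(4)[::2].tolist())
print("cup",wall(0,D,.024,(.55,.176)))
s=r.read_state();print(s["clock"],s["eef_pos"])
E
```

```text
[0.5508 0.178  0.022 ] 67 plane [-0.0686 -0.0173  0.11  ]
[[0.5272, 0.1913, 0.1112], [0.5297, 0.1921, 0.1155], [0.5298, 0.1914, 0.1112], [0.5325, 0.1916, 0.1075], [0.5329, 0.1873, 0.1106], [0.535, 0.1927, 0.1083], [0.5356, 0.1625, 0.1121], [0.5375, 0.1938, 0.1092], [0.5385, 0.1597, 0.1164], [0.5388, 0.1586, 0.1082], [0.5397, 0.1968, 0.1084], [0.5415, 0.1587, 0.108], [0.5423, 0.1974, 0.1087], [0.5438, 0.1616, 0.1105], [0.5447, 0.1983, 0.1094], [0.547, 0.1568, 0.1094], [0.5495, 0.1582, 0.1105], [0.552, 0.159, 0.1111], [0.555, 0.157, 0.109], [0.5576, 0.1579, 0.1096], [0.5602, 0.1592, 0.1069], [0.5603, 0.1577, 0.1092], [0.5626, 0.1608, 0.1082], [0.5631, 0.197, 0.1102], [0.566, 0.1952, 0.1082], [0.5676, 0.1635, 0.1067], [0.5688, 0.1939, 0.1103], [0.5697, 0.1679, 0.1071], [0.5699, 0.1859, 0.1098], [0.5716, 0.1735, 0.1086], [0.5722, 0.1886, 0.1085], [0.5728, 0.1645, 0.1072], [0.5731, 0.1808, 0.1118], [0.575, 0.168, 0.1067]]
cup (array([0.5501, 0.1753]), array([ 0.5501,  0.1753, -0.0103,  0.0129]), 180)
27.525 [0.424  0.1452 0.2798]
```

Run:
```python
from ring import *
D=np.load("s9.npy");f,n,pl,p=ringfit(D,(.556,.179),.108)
for x0 in(.542,.546,.552):
    q=p[p[:,0]>x0]
    g=least_squares(lambda a:np.hypot(q[:,0]-a[0],q[:,1]-a[1])-a[2],[.553,.177,.02],loss="soft_l1",f_scale=.001)
    A=np.c_[q[:,:2]-g.x[:2],np.ones(len(q))];print(x0,len(q),g.x,"plane",np.linalg.lstsq(A,q[:,2],rcond=None)[0])
# axle shaft in depth: upper land/groove surface
C=cloud("side",D).reshape(-1,3)
for z0,z1,R in((.075,.081,.014),(.066,.073,.0115)):
    s0=np.load("s6.npy");E=cloud("side",s0).reshape(-1,3);k=(E[:,2]>z0)&(E[:,2]<z1)&(np.hypot(E[:,0]-.55,E[:,1]-.177)<.02);q=E[k]
    g=least_squares(lambda a:np.hypot(q[:,0]-a[0],q[:,1]-a[1])-R,[.55,.176],loss="soft_l1",f_scale=.001);print("axle",z0,len(q),g.x)
```

```text
0.542 43 [0.5526 0.1783 0.021 ] plane [-0.0205  0.0126  0.1093]
0.546 38 [0.5526 0.1783 0.021 ] plane [-0.0223  0.0173  0.1093]
0.552 33 [0.5521 0.1784 0.0213] plane [-0.0436  0.0213  0.1097]
axle 0.075 15 [0.5493 0.1766]
axle 0.066 29 [0.55   0.1783]
```

>>> drive_tool([
  [0.03,-0.0032,-0.0006,-0.008,0],
  [0.03,0,0,-0.005,0],
  [0.03,0,0,-0.004,0],
  [0.03,0,0,-0.004,0],
  [0.03,0,0,-0.004,0],
  [0.03,0,0,0,0],
])

```text
clock: 28.28
eef_pos: [0.4207, 0.1447, 0.2544]
orientation: [180.0, 0.0, 15.0]
ft_force: [-0.2, 0.5, -1.5]
finger_gap: 0.0312
finger_force: 39.9
```

Run:
```python
from ring import *
s=r.read_state();print(s["clock"],s["eef_pos"],s["orientation"],s["ft_force"],s["ft_torque"])
D=np.median([r.camera("side")[1] for _ in range(4)],0)
cz=s["eef_pos"][2]-.1717
C=cloud("side",D).reshape(-1,3);p=C[(abs(C[:,2]-cz-.001)<.006)&(C[:,0]>.545)]
d=np.hypot(p[:,0]-.55,p[:,1]-.1775);p=p[(d>.0165)&(d<.027)]
g=least_squares(lambda a:np.hypot(p[:,0]-a[0],p[:,1]-a[1])-.021,[.55,.177],loss="soft_l1",f_scale=.001)
print(cz,len(p),g.x,np.median(p[:,2]));print(p[np.argsort(p[:,0])].round(4)[::2].tolist())
```

```text
28.275 [0.4207 0.1447 0.2544] [179.9922   0.0408  14.9626] [-0.2389  0.4753 -1.4594] [0.013  0.0343 0.0385]
0.08271072722773817 33 [0.5487 0.178 ] 0.08400030847774298
[[0.5452, 0.1994, 0.0847], [0.5481, 0.1978, 0.0829], [0.5507, 0.1983, 0.0832], [0.5531, 0.1564, 0.0827], [0.5557, 0.1572, 0.0832], [0.5563, 0.1957, 0.0837], [0.5581, 0.1599, 0.0819], [0.5601, 0.1644, 0.0861], [0.5615, 0.196, 0.0836], [0.563, 0.1633, 0.0847], [0.5649, 0.1918, 0.0792], [0.5652, 0.167, 0.0844], [0.5671, 0.1727, 0.0861], [0.5679, 0.188, 0.0825], [0.5686, 0.1826, 0.0845], [0.5697, 0.1743, 0.0837], [0.572, 0.1776, 0.083]]
```

>>> drive_tool([
  [0.03,0.0005,-0.0003,-0.004,0],
  [0.03,0,0,-0.004,0],
  [0.03,0,0,-0.003,0],
  [0.03,0,0,-0.002,0],
  [0.03,0,0,0,0],
  [0.03,0,0,0,0],
])

```text
clock: 29.22
eef_pos: [0.4213, 0.1444, 0.2418]
orientation: [180.0, -0.0, 15.0]
ft_force: [-0.2, 0.6, -0.9]
finger_gap: 0.0313
finger_force: 39.9
```

Run:
```python
from ring import *
s=r.read_state();print(s["clock"],s["eef_pos"],s["orientation"],s["ft_force"],s["ft_torque"])
v=[r.camera("side") for _ in range(4)];D=np.median([q[1] for q in v],0);im=v[0][0]
cz=s["eef_pos"][2]-.1717
C=cloud("side",D).reshape(-1,3);p=C[(abs(C[:,2]-cz-.001)<.006)&(C[:,0]>.545)]
d=np.hypot(p[:,0]-.55,p[:,1]-.1775);p=p[(d>.0165)&(d<.027)]
g=least_squares(lambda a:np.hypot(p[:,0]-a[0],p[:,1]-a[1])-.021,[.55,.177],loss="soft_l1",f_scale=.001)
print(cz,len(p),g.x,np.median(p[:,2]))
cv2.imwrite("pics/j.png",cv2.resize(im[215:260,195:255],(800,600),interpolation=cv2.INTER_CUBIC))
```

```text
29.225 [0.4213 0.1444 0.2418] [179.9938  -0.0146  14.9659] [-0.1827  0.6203 -0.8721] [-0.018   0.0777 -0.0252]
0.07011289828550557 40 [0.5503 0.1777] 0.06978406459165615
```

View pics/j.png

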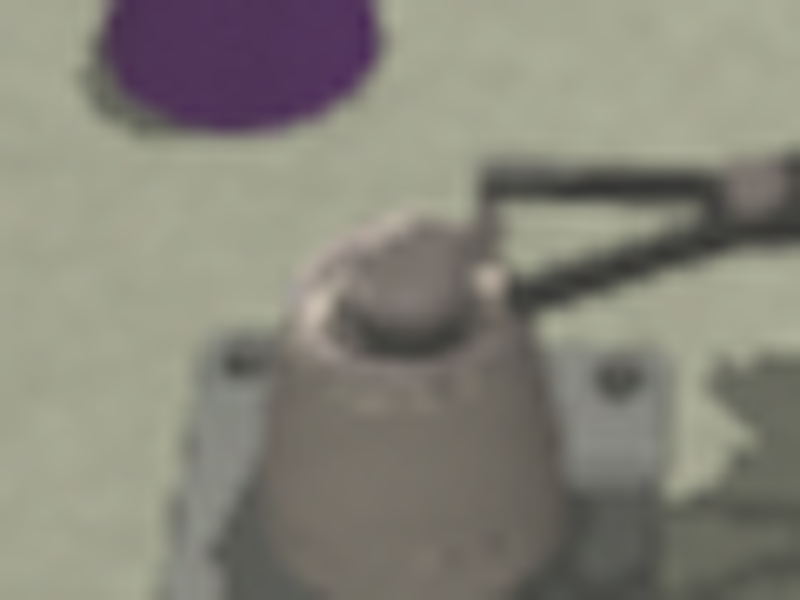

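The ring sits around the axle at groove height (≈ (225,238) px), with the tips behind it, no contact force and the cup upright beneath. Handing in.

```bash
python3 -c "
from cell import r
print(r.close_job())"
```

```text
the job is handed in; nothing more can be done
None
```

The job is handed in: the loose cup is nested on the fitted cup, and the pliers are held squeezed with the spread clip around the groove at about 69–70 mm and no contact force. A first try had tilted the cup on the axle, so I levelled it on the bench and redid the fit.

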